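# Line up a lazy Susan and tighten its brake thumbscrew

## Robot

A 6-joint arm with a two-finger parallel gripper is mounted at the origin on the work surface. World frame = base frame: x ahead of the robot, y to its left, z up, the work surface at z = 0. Lengths are in m, angles in rad, forces in N, time in s.
With the tool pointing down it reaches from about 0.375 to 0.9 m from the base axis. Payload 3.1 kg.
Tool frame: the origin (TCP) lies at the very end of the fingers, on their centre line; the grasp point (between the pads) lies 19 mm behind it; z points along the fingers, y is the line along which they close (so a half turn about z gives the same grasp; the last joint's range is limited). The gripper opens to 87 mm and grips with 3 to 60 N. Pads are 19 mm wide; open, the fingers measure 117 mm over their backs; the gripper's body (75 mm by 190 mm) begins 51 mm behind the grasp point.
Start: joints at [1.169, 0.527, 1.433, -0, 1.181, -0.178], TCP at [0.138, 0.61, 0.223] pointing down, gripper open.
Joint ranges: [-3.08, 3.08], [-0.75, 2.2], [0.22, 2.44], [-1.43, 4.57], [0, 2.65], [-2.85, 2.85]. Speed limits (rad/s): [2.79, 2.79, 3.14, 3.14, 3.14, 3.14].

## Interface

Orientations are given as a unit quaternion [x, y, z, w].
In Python, from rig import robot gives the robot as it stands. The module is installed in compiled form; this text tells all that it offers.
- The arm moves only by the tool servo_tool, never from a script. Its argument "rows" is one flat list of numbers, 5 for each row, row after row: the closure, from -1 (fully open) to 1 (shut), so that 0 is half open, then the shift along the tool's x, y, z in m, then the turn about the tool's z in degrees. A call has 1 to 5 rows; each row shifts and turns the commanded pose from where the row before left it, along the tool's axes as they then stand; what a row does not reach is not made up. A row lasts 1/12 s, in which the tool goes at most 41.7 mm and 7.16 degrees, less where a joint would pass 70% of its speed; a pose out of reach is approached as far as the arm can. A call with a gripper value outside its range is refused whole. The fingers move at their own pace and stop on an object; "newtons" is the grip in N (left out, the last holds). Time passes only in rows, so rows that do not move let the fingers close. It gives the time, the measured TCP pose, the force, the opening and the grip force at its end, in the units of the state.
- robot.get_obs(): the state, without advancing time (a new reading comes with each control period).
- robot.camera(name): name is "side" or "top"; returns a dict with "pixels" (384x512x3 uint8, red, green, blue), "intrinsics" (3x3 intrinsics, pixels), "dist" ([k1, k2, p1, p2, k3] as OpenCV has them; the pictures are not rectified), "rvec" (rotation vector, rad) and "tvec" (3), from world to camera coordinates, as OpenCV has them. Camera axes: x right, y down, z forward; pixel columns grow to the right and rows downward; lengths in m; the calibration is good to about 2 mm. A picture is of the moment at which its call begins. There is no depth.
- robot.hand_in(): hands the job in; it is judged then, once.
Trained networks look in a picture, given as the dict that the camera call returned (one of the last four; its "shot" number tells which), for a name from the list of things; names that differ only in an ending like _2 or _b are one class to them, and where a whole thing is asked for, a point or a joint stands for the part that bears it (a point fixed in the world has none). Each returns a list of dicts, best first, with "score" (0 to 1); they miss things now and then, are a little off and sometimes report something else, mostly with a low value. They report only what shows in the picture. A call takes as long as a camera call. They do not tell look-alikes from the thing itself.
- robot.spot_in(picture, query): "at" ([x, y, z] in m, in world coordinates, good to about 4 mm: the middle of the surface that is visible of it).
- robot.outline_of(picture, query): "region" (384x512 bool, what is visible of it).
- robot.place_of(picture, query): "at" ([x, y, z] in m, in world coordinates, good to about 4 mm: a listed point, or the origin of a listed thing).
The state is a dict: "time": time; "q": joint angles; "joint_velocities": joint speeds; "joint_torque": joint torques, N m; "position": TCP position; "tool_rot": TCP orientation; "ft_force": force on the tool from outside, world axes, zero at the start; "moment": the same for the moment, N m; "grip_width": finger opening in m; "grip_force": force on a finger pad.
Only numpy, scipy, OpenCV 4.12 (cv2) and the standard library are available. Lean on these libraries where they do the work, as an engineer would, in place of code of your own. Each camera call takes 0.05 s, during which the arm holds its last target. There are 200 camera calls.

## Task

Using its black finger post, turn the clear lazy Susan until its red line meets the red pointer on the base, keeping the grey cave standing on it. Then turn the knurled brass thumbscrew clockwise until its foot seats on the disc and you feel the resistance rise, and stop there: do not force it, the acrylic would crack. Let go, and leave the tub, cup and spoon where they are.

Things in the scene. Friction and masses are not known exactly. Their poses are not given: they have to be found in the camera images.
- turntable (a joint): Angle of the clear acrylic turntable disc, rad. 0 = its red line points at the red pointer. Positive is counter-clockwise from above; it starts at -1.4 to -0.6, so turn it counter-clockwise. Slight friction (0.12 N m), stays where left; stops at -1.9 and 0.8. Disc 240 mm in diameter, 12 mm thick, its top 38 mm above the ledge.
- disc_centre (a point): Centre of the top face of the turntable disc, on its vertical turning axis, 38 mm above the ledge. Its x axis points along the red line painted from about the post to the rim, z up; it turns with the disc.
- post (a point): The black finger post on the disc: upright round pin, 20 mm in diameter, 50 mm tall (top 88 mm above the ledge), fixed to the disc on its red line, 85 mm from the disc's axis. This point is on its axis, 68 mm above the ledge, 20 mm below its top. It moves round with the disc.
- pointer (a point): The red pointer on a white upright lug (18 mm by 16 mm, 39 mm tall) fixed to the base just outside the disc's rim, 147.5 mm from the disc's axis; this point is the top of the red mark. Its x axis points horizontally away from the disc's axis, z up.
- screw (a joint): Angle of the brass thumbscrew's shaft, rad; grows turning clockwise from above (tightening), and the head turns with it. Starts at 0.5 to 1.3. Runs with small friction (0.06 N m), moving down 2 mm per rad, until 3.0, where its rubber foot seats on the disc and the shaft turns no further. Stays where it is left.
- windup (a joint): Spring give of the thumbscrew's head on its shaft, rad: 0 at rest, about 0.04 while running free. Once seated, any further turning of the head goes into it, resisted by 1.5 N m per rad: this is how hard it is being tightened. It springs back to about 0 when let go. Well tightened: 0.1 to 0.3 reached after seating; past 0.5 (0.75 N m) the acrylic cracks.
- screw_head (a point): Centre of the thumbscrew's knurled round brass head: 50 mm in diameter, 30 mm tall, vertical axis, 105 mm from the disc's axis. Its centre is 115 mm above the ledge at screw 0, 109 mm when seated; below the head at least 18 mm of free stem, 12 mm thick, above the bracket's arm. A white line on its top shows its rotation.
- cave_mid (a point): The loose grey stone-look ceramic cave, a dome about 100 mm across, 52 mm tall, 350 g, with a dark mouth, standing near the middle of the turntable disc. This point is its centre, 26 mm above its underside; z up through its top.
- tub_mid (a point): Bystander: the red food tub with white twist cap, 80 mm in diameter, 92 mm tall, standing on the ledge; this point is its centre, 46 mm up.
- cup_mid (a point): Bystander: the glass drip cup, 70 mm in diameter, 85 mm tall, standing on the ledge; this point is its centre, 42.5 mm up.
- spoon_grip (a point): Bystander: the stainless spoon, 180 mm long, lying on the ledge; this point is on its handle, the x axis points to the bowl.
- bracket (a point): Centre of the top face of the brake bracket's aluminium arm, 76 mm above the ledge; arm 96 mm long, 44 mm wide, carried by a column outside the rim (30 mm by 44 mm), reaching in over the rim and carrying the thumbscrew. Fixed to the base 90 degrees counter-clockwise (from above) from the pointer; y axis away from the disc's axis.
Things that resemble listed ones, but are neither listed nor needed, are in the scene too. What is shaped like the part that bears cave_mid but orange is not meant.

How it is judged:
By the outcome, as a careful person would: the job done as asked, in the order asked, and still so for the second after the job is handed in, with the robot touching nothing.
It also fails if it takes over 64 s, if anything falls off the work surface, if the arm or the gripper's body presses on something with over 40 N, if the wrist force passes 120 N, or if a joint passes its speed limit or range.

## Working session

There is one attempt and no reset: what is moved stays moved. The work goes in short steps, Python scripts to look and compute and a tool call to move; the robot and the scene stay as the last step left them, time stands still between calls to the robot, and variables do not carry over. Pictures are saved under pics/ and viewed, at most 10 in all, crops included, and the job is handed in when it is done.

Besides the shell and the picture viewer there is one more tool, called after "Call:" as name(argument=value, ...) on one line, values as JSON. servo_tool: Moves the arm, as the interface text tells. Its arguments: {"type":"object","properties":{"rows":{"type":"array","items":{"type":"number"}},"newtons":{"type":"number"}},"required":["rows"]}

```bash
mkdir -p pics
cat > h.py <<'E'
import numpy as np, cv2
from rig import robot
def proj(c,P):
    return cv2.projectPoints(np.array(P,float).reshape(-1,1,3),np.array(c["rvec"]),np.array(c["tvec"]),np.array(c["intrinsics"]),np.array(c["dist"]))[0].reshape(-1,2)
def ray(c,uv,z):
    R=cv2.Rodrigues(np.array(c["rvec"]))[0];t=np.array(c["tvec"]).reshape(3)
    n=cv2.undistortPoints(np.array(uv,float).reshape(-1,1,2),np.array(c["intrinsics"]),np.array(c["dist"])).reshape(-1,2)
    o=-R.T@t; d=np.c_[n,np.ones(len(n))]@R
    return o+d*((z-o[2])/d[:,2])[:,None]
def save(c,name,crop=None,k=1):
    im=c["pixels"][:,:,::-1]
    if crop: x0,y0,x1,y1=crop; im=im[y0:y1,x0:x1]
    cv2.imwrite("pics/"+name,cv2.resize(im,None,fx=k,fy=k,interpolation=cv2.INTER_CUBIC))
E
python3 - <<'E'
from h import *
o=robot.get_obs();print(o)
T=robot.camera("top");S=robot.camera("side")
im=np.vstack([T["pixels"],S["pixels"]])[:,:,::-1]
cv2.imwrite("pics/a.png",cv2.resize(np.hstack([T["pixels"],S["pixels"]])[:,:,::-1],(800,300),interpolation=cv2.INTER_AREA))
save(T,"top.png",None,1.5);save(S,"side.png",None,1.5)
for q in ["disc_centre","post","pointer","screw_head","cave_mid","tub_mid","cup_mid","spoon_grip","bracket"]:
  for n,c in (("T",T),("S",S)):
    for d in robot.place_of(c,q)[:3]:
        print(q,n,round(d["score"],2),np.round(d["at"],3),np.round(proj(c,d["at"])[0]))
E
```

```text
{'time': 0.0, 'q': array([ 1.16948458e+00,  5.28446388e-01,  1.43391885e+00, -2.96453478e-05,
        1.18138313e+00, -1.78487924e-01]), 'joint_velocities': array([-1.88357372e-03, -3.05981567e-04, -1.01428553e-03, -1.21284515e-05,
       -1.23204301e-03, -1.49565974e-03]), 'joint_torque': array([ 1.12583530e-03, -4.40043283e+01, -1.76593316e+01,  6.34643831e-02,
        5.81308140e-02, -1.70055200e-04]), 'position': array([0.13779401, 0.60886292, 0.22157852]), 'tool_rot': array([ 1.11175897e-01,  9.93800160e-01, -1.03679677e-03, -2.94976604e-04]), 'ft_force': array([ 0.50487025, -0.08638252, -0.49869534]), 'moment': array([-0.00014228, -0.04719492, -0.01713365]), 'grip_force': 0.0, 'grip_width': 0.08690941107655026}
disc_centre T 0.88 [0.548 0.056 0.037] [240. 206.]
disc_centre T 0.19 [ 0.596 -0.013  0.065] [261. 190.]
disc_centre S 0.57 [0.547 0.056 0.034] [240. 204.]
post T 0.65 [ 0.601 -0.013  0.065] [261. 189.]
post S 0.85 [ 0.601 -0.013  0.067] [266. 205.]
post S 0.74 [ 0.416 -0.344  0.009] [272. 332.]
pointer T 0.7 [0.694 0.072 0.037] [236. 162.]
pointer S 0.73 [0.697 0.07  0.
[... 202 characters left out ...]
21. 167.]
cave_mid T 0.87 [0.545 0.049 0.06 ] [242. 206.]
cave_mid T 0.86 [ 0.51 -0.2   0.03] [318. 219.]
cave_mid T 0.61 [ 0.81  -0.07   0.023] [278. 130.]
cave_mid S 0.75 [0.546 0.049 0.062] [240. 200.]
cave_mid S 0.69 [ 0.514 -0.198  0.029] [274. 269.]
cave_mid S 0.57 [ 0.418 -0.346  0.006] [273. 333.]
tub_mid T 0.71 [ 0.644 -0.294  0.045] [347. 178.]
tub_mid S 0.62 [ 0.642 -0.295  0.04 ] [332. 272.]
tub_mid S 0.16 [0.561 0.336 0.042] [205. 150.]
cup_mid T 0.77 [0.561 0.333 0.04 ] [155. 201.]
spoon_grip T 0.93 [ 0.416 -0.344  0.012] [361. 248.]
spoon_grip S 0.81 [ 0.416 -0.347  0.01 ] [272. 333.]
bracket T 0.75 [0.533 0.182 0.075] [200. 209.]
bracket S 0.93 [0.535 0.187 0.079] [217. 170.]
```

View pics/top.png

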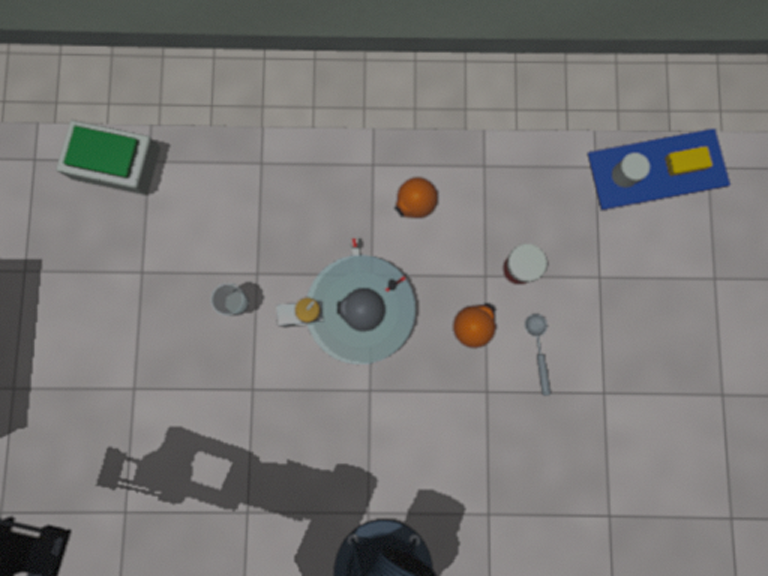

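View pics/side.png

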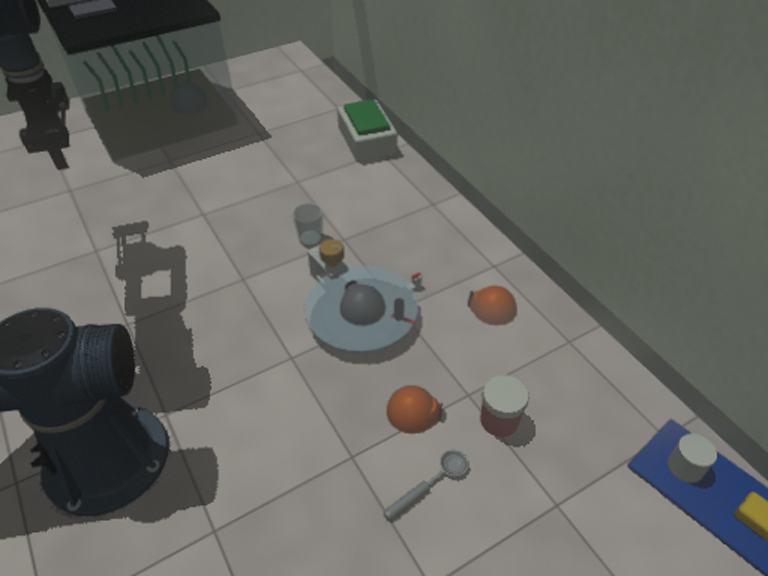

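The top view shows the turntable at about (242,206) px, with the grey cave on it. The post is at (261,189), the pointer at (237,162) and the brass head at (204,207). There are three cave-shaped things. The grey one at (242,206) on the disc is the one meant. The orange ones at (278,130) and (318,219) are look-alikes. I'll confirm this in a crop and refine the geometry.

```bash
cat >> h.py <<'E'
def axes():
    from scipy.spatial.transform import Rotation as R
    o=robot.get_obs(); return o,R.from_quat(o["tool_rot"]).as_matrix()
def goto(p,yawy=None):
    o,M=axes(); y=np.degrees(np.arctan2(M[1,1],M[0,1]))
    print("pos",np.round(o["position"],4),"yaw_y",round(y,1),"shift mm",np.round(1e3*M.T@(np.array(p)-o["position"]),1),"turn",None if yawy is None else round(y-yawy,1),"q",np.round(o["q"],2))
E
python3 - <<'E'
from h import *
T=robot.camera("top");save(T,"crop.png",(185,145,290,250),5.5)
S=robot.camera("side")
c=np.array([.548,.056]); 
for n,cam in (("T",T),("S",S)):
  hsv=cv2.cvtColor(cam["pixels"],cv2.COLOR_RGB2HSV)
  m=((hsv[...,0]<6)|(hsv[...,0]>174))&(hsv[...,1]>130)&(hsv[...,2]>60)
  k,l,st,ce=cv2.connectedComponentsWithStats(m.astype(np.uint8))
  for i in range(1,k):
    if st[i,4]>2:
      P=ray(cam,ce[i],.038)[0]
      if np.hypot(*(P[:2]-c))<.19:
        d=P[:2]-c;print(n,st[i,4],ce[i].round(1),P.round(4),np.hypot(*d).round(4),np.degrees(np.arctan2(d[1],d[0])).round(1))
for n,cam in (("T",T),("S",S)):
  for d in robot.outline_of(cam,"post")[:1]:
    ys,xs=np.nonzero(d["region"]);print(n,"post px",xs.mean(),ys.mean(),xs.min(),xs.max(),ys.min(),ys.max())
goto([.601,-.013,.19],37.5)
E
```

```text
T 6 [236.  161.5] [0.6954 0.071  0.038 ] 0.1481 5.8
T 4 [268.  185.5] [ 0.6163 -0.0357  0.038 ] 0.1144 -53.3
S 5 [277.  183.2] [0.6954 0.0711 0.038 ] 0.1482 5.8
S post px 241.30204657727595 207.40366972477065 203 279 176 235
pos [0.138  0.6095 0.2226] yaw_y 77.2 shift mm [-589.  -504.9   32.6] turn 39.7 q [ 1.17  0.53  1.43 -0.    1.18 -0.18]
```

View pics/crop.png

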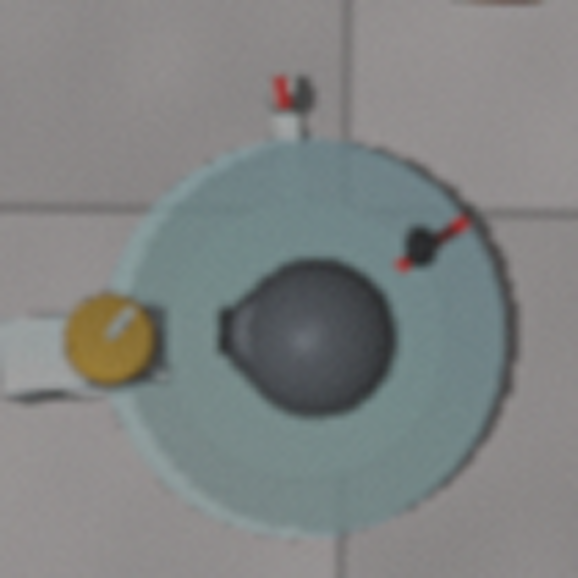

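The grey cave at (242,206) sits on the disc with its mouth toward the bracket. The red line runs through the post at about -53°, and the pointer is at +5.8°. I'm moving above the post.

Call:
servo_tool(rows=[-1,-0.0295,-0.0252,0.0015,0,-1,-0.0295,-0.0252,0.0015,0,-1,-0.0295,-0.0252,0.0015,0,-1,-0.0295,-0.0252,0.0015,0,-1,-0.0295,-0.0252,0.0015,0])

```text
time: 1.62
position: [0.2547, 0.4527, 0.2152]
tool_rot: [0.111, 0.994, 0.0, 0.0]
ft_force: [0.5, -0.1, -0.1]
grip_width: 0.0868
grip_force: 0.0
```

Call:
servo_tool(rows=[-1,-0.0295,-0.0252,0.0015,0,-1,-0.0295,-0.0252,0.0015,0,-1,-0.0295,-0.0252,0.0015,0,-1,-0.0295,-0.0252,0.0015,0,-1,-0.0295,-0.0252,0.0015,0])

```text
time: 2.03
position: [0.371, 0.2971, 0.2078]
tool_rot: [0.111, 0.994, 0.0, 0.0]
ft_force: [1.8, 0.9, 1.1]
grip_width: 0.0869
grip_force: 0.0
```

Call:
servo_tool(rows=[-1,-0.0295,-0.0252,0.0015,0,-1,-0.0295,-0.0252,0.0015,0,-1,-0.0295,-0.0252,0.0015,0,-1,-0.0295,-0.0252,0.0015,0,-1,-0.0295,-0.0252,0.0015,0])

```text
time: 2.45
position: [0.4872, 0.1413, 0.2002]
tool_rot: [0.111, 0.994, 0.0, 0.0]
ft_force: [1.4, 0.6, 0.0]
grip_width: 0.0869
grip_force: 0.0
```

Call:
servo_tool(rows=[-1,-0.0295,-0.0252,0.0015,0,-1,-0.0295,-0.0252,0.0015,0,-1,-0.0295,-0.0252,0.0015,0,-1,-0.0295,-0.0252,0.0015,0,-1,-0.0295,-0.0252,0.0015,0])

```text
time: 2.87
position: [0.6031, -0.0142, 0.1926]
tool_rot: [0.111, 0.994, 0.0, 0.0]
ft_force: [-0.2, 0.9, 0.5]
grip_width: 0.0871
grip_force: 0.0
```

Call:
servo_tool(rows=[-1,0,0,0,6.7,-1,0,0,0,6.7,-1,0,0,0,6.7,-1,0,0,0,6.7,-1,0,0,0,6.7])

```text
time: 3.28
position: [0.6022, -0.0126, 0.1925]
tool_rot: [0.396, 0.918, 0.0, -0.0]
ft_force: [0.7, 0.1, 1.3]
grip_width: 0.087
grip_force: 0.0
```

Call:
servo_tool(rows=[-1,0,0,0,6.2,-1,0,0,0,0,-1,0,0,0,0])

```text
time: 3.53
position: [0.6022, -0.0124, 0.1926]
tool_rot: [0.441, 0.898, -0.0, 0.0]
ft_force: [0.4, -0.1, 0.2]
grip_width: 0.087
grip_force: 0.0
```

Call:
servo_tool(rows=[-1,0,0,0.034,0,-1,0,0,0.034,0,-1,0,0,0.034,0,-1,0,0,0.034,0,-1,0,0,0,0])

```text
time: 3.95
position: [0.5971, -0.0115, 0.0502]
tool_rot: [0.441, 0.897, -0.002, -0.007]
ft_force: [-1.7, 0.5, -0.6]
grip_width: 0.0868
grip_force: 0.0
```

Call:
servo_tool(rows=[1,0,0,0,0,1,0,0,0,0,1,0,0,0,0,1,0,0,0,0,1,0,0,0,0], newtons=12)

```text
time: 4.37
position: [0.6034, -0.0126, 0.0587]
tool_rot: [0.442, 0.897, 0.0, 0.002]
ft_force: [-1.0, 0.4, 0.3]
grip_width: 0.0614
grip_force: 0.0
```

Run:
```python
from h import *
o,M=axes();print(o["grip_width"],o["grip_force"],o["ft_force"],o["moment"])
goto([.601,-.013,.055],37)
print(M.round(3))
S=robot.camera("side");save(S,"grip.png",(190,140,320,260),5)
d=o["position"][:2]-[.548,.056];print(np.hypot(*d),np.degrees(np.arctan2(d[1],d[0])))
```

```text
0.061433637923577394 0.0 [-0.97091798  0.37010419  0.31067425] [-0.03003632 -0.03094069  0.02716725]
pos [ 0.6034 -0.0126  0.0587] yaw_y 37.6 shift mm [ 1.2 -2.2  3.7] turn 0.6 q [-0.21  0.72  1.61 -0.    0.81 -0.86]
[[-0.61   0.793  0.004]
 [ 0.793  0.61  -0.001]
 [-0.003  0.003 -1.   ]]
0.08818383845530647 -51.061088127878044
```

View pics/grip.png

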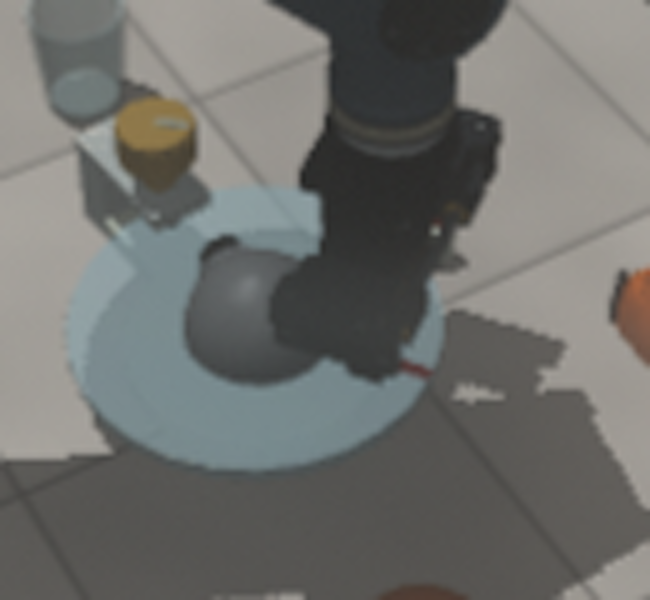

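Fingers straddle the post and are still closing.

Call:
servo_tool(rows=[1,0,0,0,0,1,0,0,0,0,1,0,0,0,0,1,0,0,0,0,1,0,0,0,0])

```text
time: 4.83
position: [0.6019, -0.0125, 0.0565]
tool_rot: [0.442, 0.897, -0.0, -0.0]
ft_force: [-1.2, -1.6, 0.5]
grip_width: 0.0243
grip_force: 0.5
```

Call:
servo_tool(rows=[1,0,0,0,0,1,0,0,0,0,1,0,0,0,0,1,0,0,0,0])

```text
time: 5.17
position: [0.6019, -0.0127, 0.0564]
tool_rot: [0.442, 0.897, -0.0, -0.0]
ft_force: [-1.0, -1.8, 0.0]
grip_width: 0.0195
grip_force: 12.0
```

Run:
```python
from h import *
o,M=axes();print(o["grip_width"],o["grip_force"],o["ft_force"],o["moment"],o["q"])
c=np.array([.548,.056]);d=o["position"][:2]-c;r=np.hypot(*d);a=np.arctan2(d[1],d[0]);print(r,np.degrees(a))
y=np.arctan2(M[1,1],M[0,1])
# arc plan: one row of 4 deg ccw, in tool axes
s=np.radians(4)
p1=c+r*np.array([np.cos(a+s),np.sin(a+s)])
print(1e3*M.T@np.r_[p1-c-d,0], "yaw",np.degrees(y))
```

```text
0.019516084995913487 11.999202389270067 [-1.01646399 -1.7723058   0.00816864] [-0.47634397  0.24022718  0.04334345] [-2.06212951e-01  7.21775804e-01  1.61451229e+00 -6.66719784e-04
  8.05780311e-01 -8.61097737e-01]
0.08727990421800519 -51.869586576509604
[ 2.74422318e-01  6.08586413e+00 -4.09328723e-03] yaw 37.548597265992115
```

Call:
servo_tool(rows=[1,0,0.0023,0,-1.5,1,0.0001,0.0046,0,-3,1,0.0001,0.0046,0,-3,1,0.0001,0.0046,0,-3,1,0.0001,0.0046,0,-3])

```text
time: 5.58
position: [0.6168, 0.002, 0.0564]
tool_rot: [0.332, 0.943, -0.0, -0.001]
ft_force: [-1.7, -1.9, 0.9]
grip_width: 0.0195
grip_force: 12.0
```

Call:
servo_tool(rows=[1,0.0001,0.0046,0,-3,1,0.0001,0.0046,0,-3,1,0.0001,0.0046,0,-3,1,0.0001,0.0046,0,-3,1,0.0001,0.0046,0,-3])

```text
time: 6.0
position: [0.6286, 0.0217, 0.0564]
tool_rot: [0.206, 0.979, -0.0, -0.001]
ft_force: [-2.1, -2.2, 1.4]
grip_width: 0.0195
grip_force: 12.0
```

Call:
servo_tool(rows=[1,0.0001,0.0046,0,-3,1,0.0001,0.0046,0,-3,1,0.0001,0.0046,0,-3,1,0.0001,0.0046,0,-3,1,0,0,0,0])

```text
time: 6.42
position: [0.6343, 0.0399, 0.0565]
tool_rot: [0.103, 0.995, 0.0, -0.001]
ft_force: [-1.9, 0.3, 0.8]
grip_width: 0.0197
grip_force: 12.0
```

```bash
cat > m.py <<'E'
from h import *
o,M=axes();print(o["grip_width"],o["ft_force"].round(1),o["moment"].round(2),"q6",o["q"][5],"z",o["position"][2])
c=np.array([.548,.056]);d=o["position"][:2]-c;print("tcp",np.hypot(*d),np.degrees(np.arctan2(d[1],d[0])))
print("yaw",np.degrees(np.arctan2(M[1,1],M[0,1])))
for n in ("top","side"):
  cam=robot.camera(n);hsv=cv2.cvtColor(cam["pixels"],cv2.COLOR_RGB2HSV)
  m=((hsv[...,0]<6)|(hsv[...,0]>174))&(hsv[...,1]>100)&(hsv[...,2]>45)
  k,l,st,ce=cv2.connectedComponentsWithStats(m.astype(np.uint8))
  for i in range(1,k):
    P=ray(cam,ce[i],.038)[0];e=P[:2]-c
    if .06<np.hypot(*e)<.17: print(n,st[i,4],ce[i].round(1),P.round(4),np.hypot(*e).round(4),np.degrees(np.arctan2(e[1],e[0])).round(1))
E
python3 m.py
```

```text
0.019684399545919485 [-1.9  0.3  0.8] [-0.01  0.31  0.2 ] q6 -1.4780540310690593 z 0.05645410373062009
tcp 0.08774372954900829 -10.546810547993978
yaw 78.19990763845631
side 1 [262. 197.] [0.6211 0.0437 0.038 ] 0.0741 -9.5
```

Call:
servo_tool(rows=[1,0.0002,0.005,0,-3.3,1,0.0002,0.005,0,-3.3,1,0.0002,0.005,0,-3.3,1,0.0002,0.005,0,-3.3,1,0.0002,0.005,0,-3.3])

```text
time: 6.93
position: [0.6356, 0.0636, 0.0565]
tool_rot: [-0.04, 0.999, -0.0, -0.001]
ft_force: [-2.8, -2.1, 1.0]
grip_width: 0.0198
grip_force: 12.0
```

Call:
servo_tool(rows=[1,0,0,0,0,1,0,0,0,0])

```text
time: 7.1
position: [0.6355, 0.0642, 0.0564]
tool_rot: [-0.039, 0.999, 0.0, -0.001]
ft_force: [-1.7, 0.5, 1.7]
grip_width: 0.0194
grip_force: 12.0
```

```bash
python3 m.py
```

```text
0.019358352304678347 [-1.7  0.5  1.7] [0.04 0.45 0.03] q6 -1.722815457135801 z 0.05641130685684809
tcp 0.0878563707305789 5.340770706203766
yaw 94.43149146168881
```

Call:
servo_tool(rows=[-1,0,0,0,0,-1,0,0,0,0,-1,0,0,0,0,-1,0,0,0,0,-1,0,0,0,0])

```text
time: 7.62
position: [0.6367, 0.0637, 0.0566]
tool_rot: [-0.039, 0.999, -0.0, 0.001]
ft_force: [0.2, 0.0, -0.6]
grip_width: 0.045
grip_force: 0.0
```

Call:
servo_tool(rows=[-1,0,0,-0.01,0,-1,0,0,-0.035,0,-1,0,0,-0.035,0,-1,0,0,-0.035,0,-1,0,0,-0.035,0])

```text
time: 8.03
position: [0.636, 0.0638, 0.2088]
tool_rot: [-0.039, 0.999, -0.0, 0.0]
ft_force: [0.9, -0.3, -0.2]
grip_width: 0.0781
grip_force: 0.0
```

Call:
servo_tool(rows=[-1,0.0227,0.0257,0,0,-1,0.0227,0.0257,0,0,-1,0.0227,0.0257,0,0,-1,0.0227,0.0257,0,0,-1,0,0,0,0])

```text
time: 8.45
position: [0.5314, 0.1628, 0.2071]
tool_rot: [-0.041, 0.999, 0.001, -0.003]
ft_force: [-0.8, 0.0, 0.2]
grip_width: 0.0872
grip_force: 0.0
```

```bash
python3 m.py
python3 - <<'E'
from h import *
for n in ("top","side"):
  c=robot.camera(n)
  for q in ("post","cave_mid","screw_head"):
    for d in robot.place_of(c,q)[:2]: print(n,q,round(d["score"],2),np.round(d["at"],3))
  globals()[n]=c
a=[cv2.resize(c["pixels"][y:y+100,x:x+100,::-1],(400,400),interpolation=cv2.INTER_CUBIC) for c,x,y in ((top,185,145),(side,195,140))]
cv2.imwrite("pics/after.png",np.hstack(a))
goto([.537,.16,.19],94)
E
```

```text
0.087225932051337 [-0.8  0.   0.2] [ 0.04 -0.   -0.01] q6 -1.5598988123383752 z 0.20712942343213367
tcp 0.10808315898381593 98.8475359924217
yaw 94.74586666082357
top 14 [235.9 161.6] [0.6949 0.0714 0.038 ] 0.1477 6.0
top 11 [237.5 172.3] [0.6592 0.0655 0.038 ] 0.1116 4.9
side 8 [277.  183.1] [0.6956 0.0714 0.038 ] 0.1484 5.9
side 8 [268.4 188.1] [0.6592 0.0666 0.038 ] 0.1117 5.4
top post 0.67 [0.634 0.064 0.066]
top cave_mid 0.85 [ 0.512 -0.197  0.03 ]
top cave_mid 0.76 [0.553 0.049 0.064]
side post 0.84 [0.637 0.062 0.069]
side cave_mid 0.94 [ 0.812 -0.071  0.024]
side cave_mid 0.86 [0.554 0.052 0.065]
side screw_head 0.76 [0.536 0.163 0.114]
pos [0.5381 0.1585 0.2064] yaw_y 94.5 shift mm [ 1.   1.6 16.4] turn 0.5 q [ 0.09  0.46  1.61 -0.    1.07 -1.56]
```

View pics/after.png

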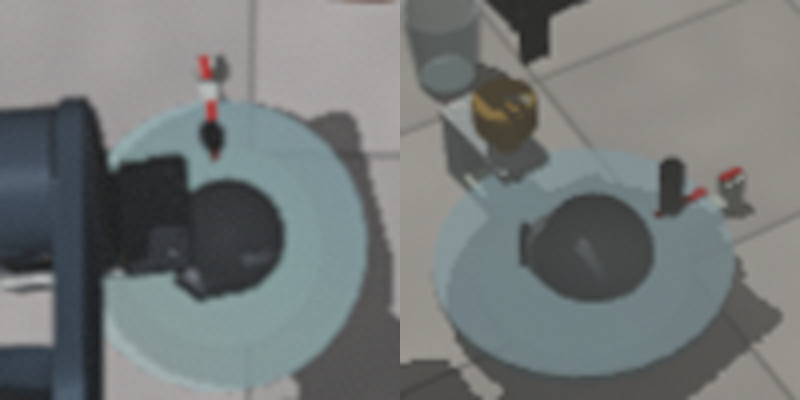

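The top crop shows the line (211,105) within about 0.7° of the pointer (207,68), and the cave is still standing on the disc. Next, the screw head.

Call:
servo_tool(rows=[-1,0.001,0.002,0.03,0,-1,0,0,0.03,0,-1,0,0,0.03,0,-1,0,0,0.02,0,-1,0,0,0,0])

```text
time: 9.37
position: [0.5333, 0.1603, 0.0924]
tool_rot: [-0.039, 0.999, -0.0, -0.005]
ft_force: [-0.8, 0.7, 0.4]
grip_width: 0.087
grip_force: 0.0
```

Call:
servo_tool(rows=[1,0,0,0,0,1,0,0,0,0,1,0,0,0,0,1,0,0,0,0,1,0,0,0,0], newtons=25)

```text
time: 9.78
position: [0.5372, 0.1611, 0.0979]
tool_rot: [-0.04, 0.999, 0.0, 0.001]
ft_force: [0.2, -0.3, -0.2]
grip_width: 0.0616
grip_force: 0.0
```

Call:
servo_tool(rows=[1,0,0,0,0,1,0,0,0,0,1,0,0,0,0,1,0,0,0,0,1,0,0,0,0])

```text
time: 10.2
position: [0.5367, 0.161, 0.0971]
tool_rot: [-0.04, 0.999, -0.0, 0.001]
ft_force: [-0.2, -0.6, 5.7]
grip_width: 0.0497
grip_force: 25.0
```

```bash
cat > s.py <<'E'
from h import *
o,M=axes();print(o["grip_width"],o["grip_force"],"F",o["ft_force"].round(1),"Mom",o["moment"].round(3),"q6",o["q"][5].round(3),"tau6",o["joint_torque"][5].round(3),"pos",o["position"].round(4),"yaw",np.degrees(np.arctan2(M[1,1],M[0,1])).round(2))
E
python3 s.py
```

```text
0.04968607594401165 24.999375231564045 F [-0.2 -0.6  5.7] Mom [-0.153  0.156 -0.008] q6 -1.558 tau6 -0.0 pos [0.5367 0.161  0.0971] yaw 94.54
```

Call:
servo_tool(rows=[1,0,0,0.0002,6,1,0,0,0.0002,6,1,0,0,0.0002,6,1,0,0,0.0002,6,1,0,0,0.0002,6])

```text
time: 10.62
position: [0.5368, 0.1612, 0.0962]
tool_rot: [0.223, 0.975, 0.0, 0.001]
ft_force: [-1.6, -0.6, 6.2]
grip_width: 0.0492
grip_force: 25.0
```

```bash
python3 s.py
```

```text
0.04915931017939664 24.991943794302642 F [-1.6 -0.6  6.2] Mom [-0.092  0.108  0.041] q6 -1.029 tau6 -0.767 pos [0.5368 0.1612 0.0962] yaw 64.25
```

Call:
servo_tool(rows=[1,0,0,0.0002,6,1,0,0,0.0002,6,1,0,0,0.0002,6,1,0,0,0.0002,6,1,0,0,0.0002,6])

```text
time: 11.03
position: [0.537, 0.1614, 0.0952]
tool_rot: [0.468, 0.884, 0.001, 0.001]
ft_force: [0.6, 0.4, 4.4]
grip_width: 0.0498
grip_force: 25.0
```

```bash
python3 s.py
```

```text
0.049772878422562956 24.99200584832579 F [0.6 0.4 4.4] Mom [0.01  0.062 0.069] q6 -0.506 tau6 -0.765 pos [0.537  0.1614 0.0952] yaw 34.25
```

Call:
servo_tool(rows=[1,0,0,0.0002,6,1,0,0,0.0002,6,1,0,0,0.0002,6,1,0,0,0.0002,6,1,0,0,0.0002,6])

```text
time: 11.45
position: [0.5372, 0.1615, 0.0941]
tool_rot: [0.68, 0.733, 0.001, 0.001]
ft_force: [0.0, -0.3, 4.5]
grip_width: 0.0493
grip_force: 25.0
```

Call:
servo_tool(rows=[1,0,0,0.0001,2,1,0,0,0.0001,2,1,0,0,0.0001,2,1,0,0,0,2,1,0,0,0,0])

```text
time: 11.87
position: [0.5374, 0.1615, 0.0938]
tool_rot: [0.728, 0.685, 0.001, 0.001]
ft_force: [-0.0, 1.2, 4.3]
grip_width: 0.0492
grip_force: 25.0
```

```bash
python3 s.py
```

```text
0.049232356114675364 25.000363485887647 F [-0.   1.2  4.3] Mom [ 0.11  -0.06   0.036] q6 0.153 tau6 0.25 pos [0.5374 0.1615 0.0938] yaw -3.5
```

Call:
servo_tool(rows=[1,0,0,0.0001,2,1,0,0,0.0001,2,1,0,0,0.0001,2,1,0,0,0,2,1,0,0,0,0])

```text
time: 12.28
position: [0.5374, 0.1615, 0.0935]
tool_rot: [0.774, 0.633, 0.001, 0.001]
ft_force: [0.2, 1.5, 5.3]
grip_width: 0.0494
grip_force: 25.0
```

```bash
python3 s.py
```

```text
0.049381713846947124 25.000259424559772 F [0.2 1.5 5.3] Mom [ 0.128 -0.063  0.051] q6 0.292 tau6 0.251 pos [0.5374 0.1615 0.0935] yaw -11.46
```

Call:
servo_tool(rows=[1,0,0,0.0001,2,1,0,0,0.0001,2,1,0,0,0.0001,2,1,0,0,0,2,1,0,0,0,0])

```text
time: 12.7
position: [0.5375, 0.1615, 0.0932]
tool_rot: [0.816, 0.578, 0.001, 0.0]
ft_force: [1.3, 1.3, 5.0]
grip_width: 0.0494
grip_force: 25.0
```

```bash
python3 s.py
```

```text
0.049361401524356606 25.000297953374684 F [1.3 1.3 5. ] Mom [ 0.143 -0.031  0.08 ] q6 0.431 tau6 0.229 pos [0.5375 0.1615 0.0932] yaw -19.45
```

Call:
servo_tool(rows=[1,0,0,0.0001,2,1,0,0,0,2,1,0,0,0,2,1,0,0,0,0,1,0,0,0,0])

```text
time: 13.12
position: [0.5376, 0.1614, 0.093]
tool_rot: [0.845, 0.535, 0.001, 0.0]
ft_force: [2.2, 0.7, 4.7]
grip_width: 0.0494
grip_force: 25.0
```

```bash
python3 s.py
```

```text
0.049424828912292024 24.999543288722634 F [2.2 0.7 4.7] Mom [ 0.163 -0.193  0.079] q6 0.535 tau6 0.063 pos [0.5376 0.1614 0.093 ] yaw -25.36
```

Still running free (moment is steady at about 0.06–0.08). I'm continuing.

Call:
servo_tool(rows=[1,0,0,0.0001,2,1,0,0,0.0001,2,1,0,0,0,2,1,0,0,0,2,1,0,0,0,0])

```text
time: 13.53
position: [0.5376, 0.1613, 0.0928]
tool_rot: [0.881, 0.474, 0.001, 0.0]
ft_force: [1.6, 1.5, 5.2]
grip_width: 0.0494
grip_force: 25.0
```

```bash
python3 s.py
```

```text
0.04935237499349507 25.00006975606084 F [1.6 1.5 5.2] Mom [ 0.15  -0.293  0.066] q6 0.675 tau6 0.25 pos [0.5376 0.1613 0.0928] yaw -33.41
```

Call:
servo_tool(rows=[1,0,0,0.0001,2,1,0,0,0.0001,2,1,0,0,0,2,1,0,0,0,2,1,0,0,0,0])

```text
time: 13.95
position: [0.5376, 0.1613, 0.0927]
tool_rot: [0.911, 0.412, 0.001, 0.0]
ft_force: [2.0, 2.0, 6.4]
grip_width: 0.0492
grip_force: 25.0
```

```bash
python3 s.py
```

```text
0.049218873719863686 24.99989330302924 F [2.  2.  6.4] Mom [ 0.199 -0.217  0.225] q6 0.814 tau6 0.407 pos [0.5376 0.1613 0.0927] yaw -41.35
```

Resistance has risen to 0.225 N m, so the foot is seated with windup at about 0.15. One small 2° step will centre it in the range.

Call:
servo_tool(rows=[1,0,0,0,1,1,0,0,0,1,1,0,0,0,0,1,0,0,0,0])

```text
time: 14.28
position: [0.5377, 0.1613, 0.0927]
tool_rot: [0.918, 0.397, 0.001, 0.001]
ft_force: [2.4, 1.7, 5.5]
grip_width: 0.0494
grip_force: 25.0
```

```bash
python3 s.py
```

```text
0.04939056856804143 24.999375413171947 F [2.4 1.7 5.5] Mom [ 0.184 -0.257  0.261] q6 0.848 tau6 0.283 pos [0.5377 0.1613 0.0927] yaw -43.27
```

Call:
servo_tool(rows=[-1,0,0,0,0,-1,0,0,0,0,-1,0,0,0,0,-1,0,0,0,0,-1,0,0,0,0])

```text
time: 14.7
position: [0.5354, 0.1609, 0.0915]
tool_rot: [0.919, 0.395, -0.001, -0.0]
ft_force: [-0.8, 0.2, -0.3]
grip_width: 0.0748
grip_force: 0.0
```

Call:
servo_tool(rows=[-1,0,0,-0.01,0,-1,0,0,-0.03,0,-1,0,0,-0.035,0,-1,0,0,-0.035,0,-1,0,0,-0.035,0])

```text
time: 15.12
position: [0.5357, 0.161, 0.2391]
tool_rot: [0.919, 0.395, -0.0, -0.0]
ft_force: [0.2, 0.6, -0.7]
grip_width: 0.087
grip_force: 0.0
```

Call:
servo_tool(rows=[-1,0,-0.035,0,0,-1,0,-0.04,0,0,-1,0,-0.04,0,0,-1,0,-0.04,0,0,-1,0,-0.04,0,0])

```text
time: 15.53
position: [0.3932, 0.2959, 0.238]
tool_rot: [0.919, 0.395, 0.0, -0.0]
ft_force: [-0.1, 0.4, 0.8]
grip_width: 0.087
grip_force: 0.0
```

Call:
servo_tool(rows=[-1,0,-0.04,0,0,-1,0,-0.035,0,0,-1,0,0,0,0,-1,0,0,0,0])

```text
time: 15.87
position: [0.3388, 0.3477, 0.2378]
tool_rot: [0.918, 0.397, 0.0, 0.0]
ft_force: [-0.2, 0.9, 0.4]
grip_width: 0.0869
grip_force: 0.0
```

```bash
python3 m.py
python3 - <<'E'
from h import *
for n in ("top","side"):
  c=robot.camera(n)
  for q in ("disc_centre","post","pointer","cave_mid","screw_head","tub_mid","cup_mid","spoon_grip"):
    for d in robot.place_of(c,q)[:1]: print(n,q,round(d["score"],2),np.round(d["at"],3))
  globals()[n]=c
a=[cv2.resize(c["pixels"][y:y+100,x:x+100,::-1],(400,400),interpolation=cv2.INTER_CUBIC) for c,x,y in ((top,185,145),(side,195,140))]
cv2.imwrite("pics/end.png",np.hstack(a))
E
```

```text
0.08692261728012914 [-0.2  0.9  0.4] [-0.04  0.08 -0.02] q6 1.3222123901456975 z 0.23778365161006834
tcp 0.3589189804778267 125.6492431388072
yaw -43.21247301333295
top 13 [235.9 161.5] [0.6953 0.0712 0.038 ] 0.148 5.9
top 10 [237.5 172.5] [0.6585 0.0653 0.038 ] 0.1109 4.8
top 4 [238.2 183. ] [0.6235 0.0623 0.038 ] 0.0757 4.7
side 8 [277.  183.1] [0.6956 0.0714 0.038 ] 0.1484 5.9
side 9 [268.1 188.3] [0.658  0.0662 0.038 ] 0.1104 5.3
side 1 [259. 193.] [0.6218 0.0636 0.038 ] 0.0742 5.9
top disc_centre 0.89 [0.547 0.056 0.038]
top post 0.76 [0.631 0.066 0.065]
top pointer 0.87 [0.692 0.075 0.036]
top cave_mid 0.79 [ 0.809 -0.069  0.025]
top screw_head 0.7 [0.538 0.161 0.107]
top tub_mid 0.89 [ 0.644 -0.295  0.044]
top cup_mid 0.66 [0.565 0.338 0.036]
top spoon_grip 0.9 [ 0.419 -0.342  0.013]
side disc_centre 0.82 [0.548 0.055 0.036]
side post 0.62 [0.638 0.063 0.069]
side pointer 0.81 [0.698 0.072 0.041]
side cave_mid 0.78 [0.549 0.054 0.065]
side screw_head 0.67 [0.538 0.166 0.109]
side tub_mid 0.69 [ 0.647 -0.297  0.043]
side cup_mid 0.9 [0.562 0.334 0.042]
side spoon_grip 0.9 [ 0.415 -0.348  0.012]
```

View pics/end.png

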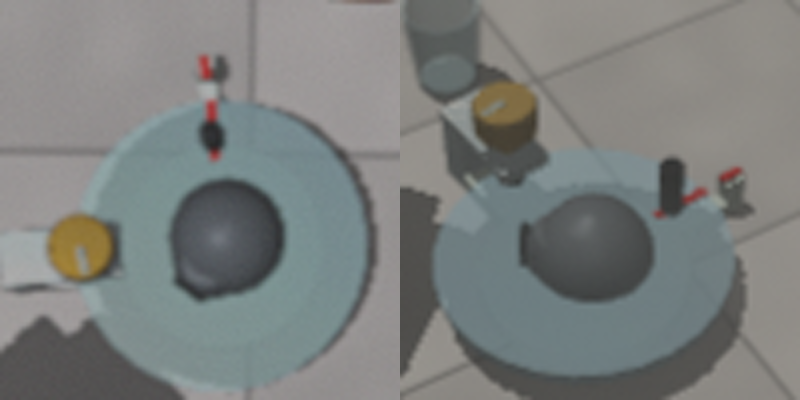

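The red line (211,105) is in line with the pointer (207,68) to within about 0.7°, and the cave is standing. The brass head (80,247) is down and its white line has turned about 130° clockwise. The tub, cup and spoon haven't moved.

```bash
python3 -c "
from rig import robot
print(robot.hand_in())"
```

```text
the job is handed in; nothing more can be done
None
```

The job is handed in at about 16 s of the 64 s allowed: the red line is within about 0.7° of the pointer with the cave still standing, the thumbscrew is seated at about 0.26 N m (windup about 0.17, no forcing) and let go, and the tub, cup and spoon are where they were.

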